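# Assemble the two-tier praline stand and snap its finial home

## Robot

A 6-joint arm with a two-finger parallel gripper is mounted at the origin on a cart in front of the work surface, level with it; the furniture and walls round the work are solid. World frame = base frame: x ahead of the robot, y to its left, z up, the work surface at z = 0. Lengths are in m, angles in rad, forces in N, time in s.
With the tool pointing down it reaches from about 0.425 to 1.125 m from the base axis. Payload 14.9 kg.
Tool frame: the origin (TCP) lies on the centre line of the jaws, within the pads' length; the fingertips stand 8 mm ahead of it and the grasp point (between the pads) lies 11 mm behind it; z points along the fingers, y is the line along which they close (so a half turn about z gives the same grasp; the last joint's range is limited). The gripper opens to 91 mm and grips with 3 to 60 N. Pads are 32 mm wide; open, the fingers measure 118 mm over their backs; the gripper's body (76 mm by 178 mm) begins 60 mm behind the grasp point.
Start: joints at [-1.17, 0.379, 1.734, -0, 1.028, -0.033], TCP at [0.294, -0.635, 0.222] pointing down, gripper open.
Joint ranges: [-2.77, 2.77], [-0.74, 2.19], [0, 2.66], [-1.06, 4.2], [0.31, 2.87], [-3.08, 3.08]. Speed limits (rad/s): [1.89, 1.89, 2.39, 3.14, 3.14, 3.14].

## Interface

Orientations are given as a unit quaternion [w, x, y, z].
In Python, from rig import manip gives the robot as it stands.
- The arm moves only by the tool carry_out, never from a script. Its argument "motion" is a list of rows, each a list of 7 numbers: the turn, a rotation vector about the tool's x, y, z scaled (see below), then the shift along the tool's x, y, z scaled (see below), then the closure in counts, from 0 (fully open) to 255 (shut). A call has 1 to 12 rows; each row shifts and turns the commanded pose from where the row before left it, along the tool's axes as they then stand; what a row does not reach is not made up. The controller multiplies each number of a shift by 0.02 m and each number of a turn by 0.1 rad. A row lasts 1/10 s, in which the tool goes at most 50 mm and 8.59 degrees, less where a joint would pass 70% of its speed; a pose out of reach is approached as far as the arm can. A call with a number of a shift or a turn outside -1 to 1 is refused whole. A call with a gripper value outside its range is refused whole. The fingers move at their own pace and stop on an object; the grip force is fixed at half the most. Time passes only in rows, so rows that do not move let the fingers close. It gives the time, the measured TCP pose, the force, the opening and the grip force at its end, in the units of the state.
- manip.get_obs(): the state, without advancing time (a new reading comes with each control period).
- manip.snapshot(name): name is "scene" or "top" or "wrist"; returns the picture (400x640x3 uint8, red, green, blue); there is no depth.
- manip.get_calibration(name): a dict with "fx", "fy", "cx", "cy" (pixels), "rvec" (rotation vector, rad) and "tvec" (3), from world to camera coordinates, as OpenCV has them; the wrist camera has in their place "tool_from_camera" (4x4, takes a point from camera to tool coordinates, whose origin is the TCP and whose axes are the flange's). Camera axes: x right, y down, z forward; pixel columns grow to the right and rows downward; lengths in m; the calibration is good to about 2 mm. A picture is of the moment at which its call begins: read the wrist's pose just before it. get_calibration takes no time and is no camera call.
- manip.sign_off(): hands the job in; it is judged then, once.
The state is a dict: "clock": time; "joint_pos": joint angles; "dq": joint speeds; "tau": joint torques, N m; "tool_pos": TCP position; "tcp_rot": TCP orientation; "ft_force": force on the tool from outside, world axes, zero at the start; "torque": the same for the moment, N m; "grip_width": finger opening in m; "finger_force": force on a finger pad.
Only numpy, scipy, OpenCV 4.12 (cv2) and the standard library are available. Lean on these libraries where they do the work, as an engineer would, in place of code of your own. Each camera call takes 0.05 s, during which the arm holds its last target. There are 200 camera calls.

## Task

Finish putting together the two-tier praline stand: set the loose upper tier over the column so that it lies flat on the collar, let go of it, then fit the brass finial over the stud and press it straight down until it clicks and sits on the hub. Do not let up after the click: the job ends with your fingers still on the finial, pressing it down with a steady firm push of about 10 to 25 N (never more than 50). Leave the chocolates on the foot plate where they lie.

Things in the scene. Friction and masses are not known exactly. Their poses are not given: they have to be found in the camera images.
- stand: praline stand, fixed: round marble foot plate 150 mm wide, top 12 mm above the table, brass column in its middle. Origin on the column's axis at table level, z up. Column 15 mm thick to a flared collar 40 mm wide (top at 82 mm), then a 20.6 mm spigot whose top 5 mm taper, then a steel stud (see stud)
- collar (a point): on the stand's axis, at the collar's top face 82 mm above the table, where the underside of the upper tier must rest; z up
- stud (a point): on the stand's axis, 38 mm above the collar: the hub's top once the tier is on, where the finial's underside ends when home; z up. The steel stud, 12.4 mm thick, ends in a rounded tip 22 mm above this point; four spring leaves on it bulge to 21.6 mm across, 5.4 mm above this point
- tier: upper tier, loose, lying flat: marble disc 104 mm wide, 8 mm thick, with a brass hub tube in its middle to grip from above: 30 mm outside, 24 mm bore right through, top 38 mm above the disc's underside (30 mm above its upper face, which has 2.5 mm of brass trim, 42 mm wide, round the hub). 0.17 to 0.28 kg. Origin: centre of the underside, z along the hub
- finial: brass finial, a hollow snap cap standing upright, 61 mm high, 75 g. Origin: centre of its open underside, z up. Skirt 31 mm wide (33 at the rim) up to 27 mm, a neck, then the drum knob. Inside: at the bottom a lip of 17 mm bore, 2 mm high, above it a 24 mm wide cavity up to 26 mm
- finial_knob (a point): middle of the finial's drum knob (34 mm wide, from 37 to 59 mm above the finial's underside), to grip from above. On the stud the lip meets the spring leaves with the underside 12 mm above stud; the push climbs to some 6 to 15 N at 6 mm (more if crooked), drops suddenly (the click) and the springs draw the finial down on the rigid hub. Unclicked it stands 6 mm or more too high
- dome_a: chocolate dome, about 34 mm wide and 28 mm high, one of four lying loose on the marble foot plate round the column, its centre about 51 mm from the axis; leave it there. Origin: centre of its underside
- dome_b: chocolate dome, about 34 mm wide and 28 mm high, one of four lying loose on the marble foot plate round the column, its centre about 51 mm from the axis; leave it there. Origin: centre of its underside
- dome_c: chocolate dome, about 34 mm wide and 28 mm high, one of four lying loose on the marble foot plate round the column, its centre about 51 mm from the axis; leave it there. Origin: centre of its underside
- dome_d: chocolate dome, about 34 mm wide and 28 mm high, one of four lying loose on the marble foot plate round the column, its centre about 51 mm from the axis; leave it there. Origin: centre of its underside

How it is judged:
On the way, in this order (a step that is already met when the one before it is completed fails the run):
1. the tier lies flat on the collar and is let go (z of tier in the frame of collar between -0.002 and 0.003 m and horizontal distance between tier and collar below 0.003 m and angle between tier's own z axis and vertical below 0.05 rad and contact force between the fingers and tier below 0.2 N), for 0.2 s.
2. the finial has clicked home on the hub and is still being pressed down (z of finial in the frame of stud between -0.002 and 0.002 m and horizontal distance between finial and stud below 0.003 m and angle between finial's own z axis and vertical below 0.08 rad and contact force between finial and tier between 5 and 50 N and contact force between the fingers and finial above 2 N), for 0.5 s.
At the end, for the whole second after the job is handed in: Tier flat on the collar (3 mm, 3 degrees); finial clicked home on the hub (within 2 mm in height, 3 mm sideways, 4.5 degrees), and the fingers still on it, so that it presses on the hub with 5 to 50 N through the last second (all of step 2 and z of tier in the frame of collar between -0.002 and 0.003 m and horizontal distance between tier and collar below 0.003 m and angle between tier's own z axis and vertical below 0.05 rad); the arm keeps its last pose, push and grip.
It fails at once if a chocolate on the foot plate is moved by more than 15 mm (distance of any of dome_a, dome_b, dome_c, dome_d from where it was at the start of the episode above 0.015 m).
It fails at once if the finial is pressed on the hub with more than 50 N (contact force between finial and tier above 50 N).
It also fails if it takes over 72 s, if anything falls off the work surface, if the arm or the gripper's body presses on something with over 40 N, if the wrist force passes 120 N, or if a joint passes its speed limit or range.

## Working session

There is one attempt and no reset: what is moved stays moved. The work goes in short steps, Python scripts to look and compute and a tool call to move; the robot and the scene stay as the last step left them, time stands still between calls to the robot, and variables do not carry over. Pictures are saved under pics/ and viewed, at most 12 in all, crops included, and the job is handed in when it is done.

Besides the shell and the picture viewer there is one more tool, called after "Request:" in YAML: its name, and indented under it one key for each argument. carry_out: Moves the arm, as the interface text tells. Shifts and turns lie within -1 to 1; 1 stands for 0.02 m of shift or 0.1 rad of turn. Its arguments: {"type":"object","properties":{"motion":{"type":"array"}},"required":["motion"]}

```bash
mkdir -p pics
python3 - <<'E'
from rig import manip
import cv2,numpy as np
o=manip.get_obs();print({k:np.round(v,4).tolist() for k,v in o.items()})
for n in("scene","top","wrist"):
    c=manip.get_calibration(n);print(n,{k:np.round(v,4).tolist() for k,v in c.items()})
    cv2.imwrite(f"pics/{n}0.png",manip.snapshot(n)[:,:,::-1])
a=cv2.imread("pics/top0.png");cv2.imwrite("pics/a.png",a)
E
```

```text
{'clock': 0.0, 'joint_pos': [-1.1703, 0.3794, 1.7348, 0.0, 1.0285, -0.0333], 'dq': [0.0004, 0.0008, -0.001, -0.001, 0.0009, 0.0005], 'tau': [0.0038, -76.3719, -43.4369, 0.0652, 0.0424, -0.0001], 'tool_pos': [0.2941, -0.6348, 0.2213], 'tcp_rot': [-0.0006, 0.9766, 0.2152, -0.0001], 'ft_force': [0.357, -0.0422, -0.8099], 'torque': [-0.009, -0.0196, 0.0265], 'finger_force': 0.0, 'grip_width': 0.0912}
scene {'fx': 396.4257, 'fy': 396.4257, 'cx': 316.7415, 'cy': 191.4642, 'rvec': [0.7174, -2.6115, 1.144], 'tvec': [0.4199, 0.2693, 0.8609]}
top {'fx': 366.6307, 'fy': 366.6307, 'cx': 320.5016, 'cy': 204.1785, 'rvec': [2.1702, -2.1749, 0.0739], 'tvec': [-0.0344, 0.5137, 0.9351]}
wrist {'fx': 283.8352, 'fy': 283.8352, 'cx': 322.9042, 'cy': 207.1338, 'tool_from_camera': [[0.0006, -0.9658, -0.2594, 0.0731], [1.0, 0.0006, -0.0002, 0.0001], [0.0004, -0.2594, 0.9658, -0.1632], [0.0, 0.0, 0.0, 1.0]]}
```

View pics/top0.png

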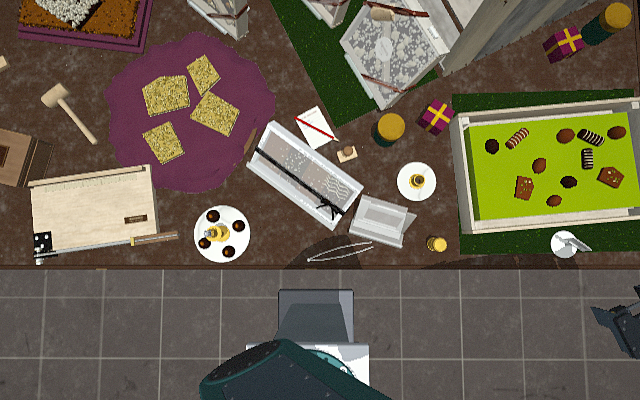

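View pics/scene0.png

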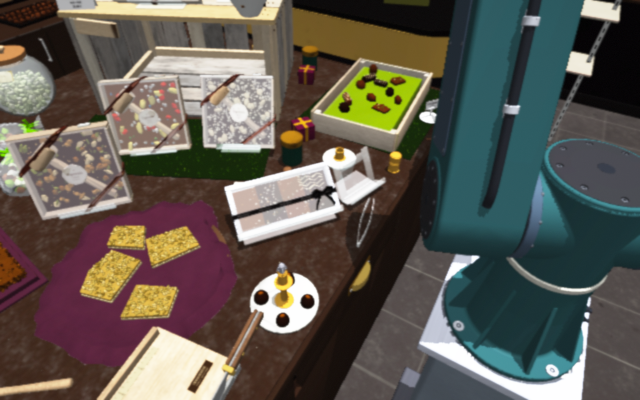

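The top view shows the stand plate at about (222,234), the tier at (416,181) and the finial at (437,243). The white box with its raised lid at (380,220) is close to both the tier and the finial.

```bash
cat > h.py <<'E'
from rig import manip
import cv2,numpy as np
from scipy.spatial.transform import Rotation as R
def cam(n,o=None):
    c=manip.get_calibration(n);K=np.array([[c['fx'],0,c['cx']],[0,c['fy'],c['cy']],[0,0,1]])
    if n!='wrist':
        r=R.from_rotvec(c['rvec']).as_matrix();return K,r,np.array(c['tvec'])
    T=np.array(c['tool_from_camera']);W=np.eye(4);W[:3,:3]=R.from_quat(o['tcp_rot'],scalar_first=True).as_matrix();W[:3,3]=o['tool_pos']
    X=np.linalg.inv(W@T);return K,X[:3,:3],X[:3,3]
def ray(C,uv,z):
    K,r,t=C;d=r.T@np.linalg.inv(K)@[*uv,1];c=-r.T@t;return c+d*(z-c[2])/d[2]
def proj(C,p):
    K,r,t=C;q=(K@(r@np.atleast_2d(p).T+t[:,None])).T;return q[:,:2]/q[:,2:]
def ring(c,rad,z,n=60):
    a=np.linspace(0,2*np.pi,n);return np.c_[c[0]+rad*np.cos(a),c[1]+rad*np.sin(a),np.full(n,z)]
def plan(o,target): # tool-frame shift in units of 0.02
    r=R.from_quat(o['tcp_rot'],scalar_first=True).as_matrix();return r.T@(np.array(target)-o['tool_pos'])/.02
E
python3 - <<'E'
from h import *
C=cam('top');im=cv2.imread('pics/top0.png')
for nm,uv,z,rad in(('stand',(222,234),.012,.075),('tier',(416,181),.008,.052)):
    m=(im.min(2)>150).astype(np.uint8);n,l,s,ce=cv2.connectedComponentsWithStats(m)
    p=ray(C,uv,z)
    # best circle: maximise white in disc minus ring
    best=max(((sum(cv2.mean(im,cv2.fillPoly(np.zeros(im.shape[:2],np.uint8),[np.int32(proj(C,ring(q,rad*.97,z))*16)],255,shift=4))[:3])-sum(cv2.mean(im,cv2.polylines(np.zeros(im.shape[:2],np.uint8),[np.int32(proj(C,ring(q,rad*1.06,z)))],True,255,1))[:3]),tuple(q)) for dx in np.arange(-.012,.0121,.001) for dy in np.arange(-.012,.0121,.001) for q in[p+[dx,dy,0]]))
    print(nm,p.round(4),np.round(best[1],4))
print('fin',ray(C,(437,243),.05).round(4))
for b in((222,234),(380,200),(352,210),(415,215),(405,245),(345,150)): print(b,ray(C,b,.03).round(3))
big=cv2.resize(im[150:270,180:460],None,fx=2.8,fy=2.8,interpolation=2);cv2.imwrite('pics/c1.png',big)
E
```

```text
stand [0.4366 0.2232 0.012 ] [0.4386 0.2262 0.012 ]
tier [ 0.5756 -0.2882  0.008 ] [ 0.5746 -0.2892  0.008 ]
fin [ 0.4133 -0.3265  0.05  ]
(222, 234) [0.437 0.218 0.03 ]
(380, 200) [ 0.523 -0.189  0.03 ]
(352, 210) [ 0.498 -0.117  0.03 ]
(415, 215) [ 0.484 -0.278  0.03 ]
(405, 245) [ 0.408 -0.251  0.03 ]
(345, 150) [ 0.655 -0.1    0.03 ]
```

View pics/c1.png

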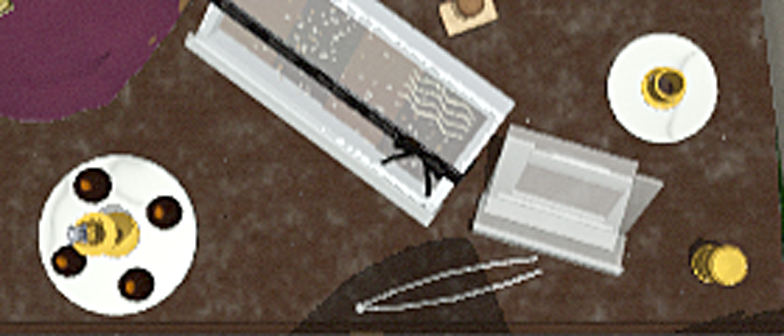

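Request:
carry_out:
  motion:
    - [0,0,0,1,-0.49,0,0]
    - [0,0,0,1,-0.49,0,0]
    - [0,0,0,1,-0.49,0,0]
    - [0,0,0,1,-0.49,0,0]
    - [0,0,0,1,-0.49,0,0]
    - [0,0,0,1,-0.49,0,0]
    - [0,0,0,1,-0.49,0,0]
    - [0,0,0,1,-0.49,0,0]
    - [0,0,0,1,-0.49,0,0]
    - [0,0,0,1,-0.49,0,0]
    - [0,0,0,1,-0.49,0,0]

```text
clock: 1.25
tool_pos: [0.4496, -0.4426, 0.2219]
tcp_rot: [-0.0, 0.976, 0.216, 0.0]
ft_force: [0.5, -0.2, 0.8]
grip_width: 0.091
finger_force: 0.0
```

Request:
carry_out:
  motion:
    - [0,0,0,1,-0.49,0,0]
    - [0,0,0,1,-0.49,0,0]
    - [0,0,0,1,-0.49,0,0]
    - [0,0,0,1,-0.49,0,0]
    - [0,0,0,1,-0.49,0,0]
    - [0,0,0,1,-0.49,0,0]
    - [0,0,0,1,-0.49,0,0]
    - [0,0,0,1,-0.49,0,0]
    - [0,0,0,1,-0.49,0,0]

```text
clock: 2.15
tool_pos: [0.5754, -0.2868, 0.222]
tcp_rot: [-0.0, 0.976, 0.216, -0.0]
ft_force: [-0.3, 0.4, 0.1]
grip_width: 0.0912
finger_force: 0.0
```

Request:
carry_out:
  motion:
    - [0,0,1,0,0,0,0]
    - [0,0,1,0,0,0,0]
    - [0,0,1,0,0,0,0]
    - [0,0,1,0,0,0,0]
    - [0,0,1,0,0,0,0]
    - [0,0,1,0,0,0,0]
    - [0,0,1,0,0,0,0]
    - [0,0,1,0,0,0,0]
    - [0,0,1,0,0,0,0]
    - [0,0,1,0,0,0,0]
    - [0,0,1,0,0,0,0]
    - [0,0,1,0,0,0,0]

```text
clock: 3.35
tool_pos: [0.5748, -0.2876, 0.2219]
tcp_rot: [-0.0, 0.927, -0.375, -0.0]
ft_force: [0.8, -0.6, -0.5]
grip_width: 0.0913
finger_force: 0.0
```

Run:
```python
from h import *
o=manip.get_obs();im=manip.snapshot('wrist')[:,:,::-1].copy();C=cam('wrist',o)
print(o['tool_pos'].round(4) if hasattr(o['tool_pos'],'round') else o['tool_pos'],o['tcp_rot'],o['joint_pos'],o['ft_force'])
cv2.imwrite('pics/w1.png',im)
for z,rad in((.008,.052),(.038,.015)):
    cv2.polylines(im,[np.int32(proj(C,ring((.5746,-.2892),rad,z)))],True,(0,0,255),1)
cv2.imwrite('pics/w1a.png',im)
```

```text
[ 0.5748 -0.2876  0.2219] [-7.40966442e-05  9.26894725e-01 -3.75321394e-01 -1.18046598e-04] [-5.00192719e-01  2.90992181e-01  1.85461788e+00  1.42966618e-04
  9.96234192e-01  1.84001289e+00] [ 0.79094701 -0.58349609 -0.49832796]
```

View pics/w1a.png

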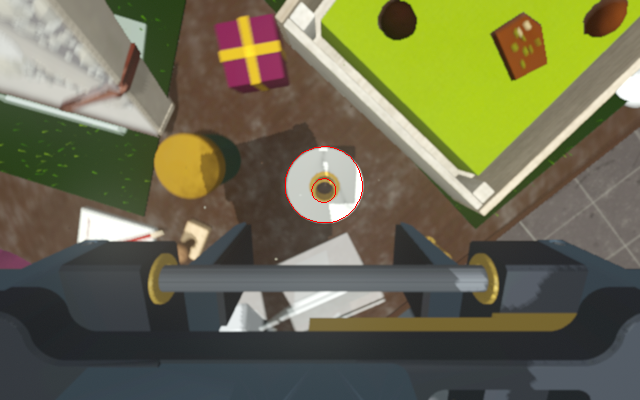

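Wrist view: the tier appears at about (324,186) and the predicted circles match it. The jar at (190,165) is off to the jaw side, so I check its height and refine the fit.

```bash
cat >> h.py <<'E'
from scipy.optimize import minimize
def fitdisc(im,C,c,rad,z,s=.008):
    g=cv2.GaussianBlur(im,(0,0),.8).min(2).astype(np.float32)
    def f(q):
        a=proj(C,ring(q,rad-.003,z,180)).astype(np.float32);b=proj(C,ring(q,rad+.003,z,180)).astype(np.float32)
        A,B=[cv2.remap(g,x[:,0],x[:,1],1) for x in(a,b)];return -np.clip(A-B,-60,60).mean()
    best=min(((f((c[0]+dx,c[1]+dy)),c[0]+dx,c[1]+dy) for dx in np.arange(-s,s,.001) for dy in np.arange(-s,s,.001)))
    r=minimize(f,best[1:],method='Nelder-Mead',options=dict(initial_simplex=[best[1:],(best[1]+.001,best[2]),(best[1],best[2]+.001)]));return r.x,r.fun
E
python3 - <<'E'
from h import *
o=manip.get_obs();C=cam('wrist',o);im=cv2.imread('pics/w1.png')
print(fitdisc(im,C,(.5746,-.2892),.052,.008))
T=cam('top');t=cv2.imread('pics/top0.png')
print(fitdisc(t,T,(.5746,-.2892),.052,.008),fitdisc(t,T,(.4386,.2262),.075,.012))
for z in(.03,.06,.08,.1): print(z,ray(T,(390,128),z).round(3),ray(C,(190,165),z).round(3))
print(plan(o,(.575,-.289,.024)).round(2))
E
```

```text
(array([ 0.5716, -0.2902]), np.float64(-60.0))
(array([ 0.5726, -0.2892]), np.float64(-60.0)) (array([0.4366, 0.2252]), np.float64(-60.0))
0.03 [ 0.713 -0.218  0.03 ] [ 0.713 -0.192  0.03 ]
0.06 [ 0.704 -0.213  0.06 ] [ 0.706 -0.204  0.06 ]
0.08 [ 0.698 -0.209  0.08 ] [ 0.701 -0.212  0.08 ]
0.1 [ 0.692 -0.206  0.1  ] [ 0.696 -0.221  0.1  ]
[0.06 0.04 9.89]
```

```bash
sed -i 's/np.clip(A-B,-60,60)/(A-B)/;s/rad-.003/rad-.004/;s/rad+.003/rad+.004/' h.py
python3 - <<'E'
from h import *
o=manip.get_obs();C=cam('wrist',o);im=cv2.imread('pics/w1.png')
print(fitdisc(im,C,(.5746,-.2892),.052,.008))
T=cam('top');t=cv2.imread('pics/top0.png')
print(fitdisc(t,T,(.5746,-.2892),.052,.008),fitdisc(t,T,(.4386,.2262),.075,.012))
R0=R.from_quat(o['tcp_rot'],scalar_first=True).as_matrix();print(R0.round(3))
E
```

```text
(array([ 0.57435564, -0.28988476]), np.float64(-150.71786499023438))
(array([ 0.57580626, -0.28852838]), np.float64(-181.25729370117188)) (array([0.43854906, 0.22474781]), np.float64(-176.32582092285156))
[[ 0.714 -0.7   -0.   ]
 [-0.7   -0.714  0.   ]
 [-0.    -0.    -1.   ]]
```

Request:
carry_out:
  motion:
    - [0,0,0,0.07,0.05,1,0]
    - [0,0,0,0,0,1,0]
    - [0,0,0,0,0,1,0]
    - [0,0,0,0,0,1,0]
    - [0,0,0,0,0,1,0]
    - [0,0,0,0,0,1,0]
    - [0,0,0,0,0,1,0]
    - [0,0,0,0,0,0,0]

```text
clock: 4.2
tool_pos: [0.5737, -0.289, 0.0796]
tcp_rot: [-0.0, 0.928, -0.373, -0.002]
ft_force: [-0.7, -0.2, -0.3]
grip_width: 0.0917
finger_force: 0.0
```

Run:
```python
from h import *
o=manip.get_obs();im=manip.snapshot('wrist')[:,:,::-1].copy();C=cam('wrist',o)
print(o['tool_pos'],o['ft_force'])
q,f=fitdisc(im,C,(.575,-.2893),.052,.008);print(q,f,plan(o,(*q,.026)))
for z,rad in((.008,.052),(.038,.015),(.038,.012)):
    cv2.polylines(im,[np.int32(proj(C,ring(q,rad,z)))],True,(0,0,255),1)
cv2.imwrite('pics/w2a.png',im)
```

```text
[ 0.57372113 -0.28899259  0.07960153] [-0.663473   -0.2005487  -0.31423382]
[ 0.57631677 -0.29114599] -132.38436889648438 [ 0.17873026 -0.01458433  2.6793823 ]
```

View pics/w2a.png

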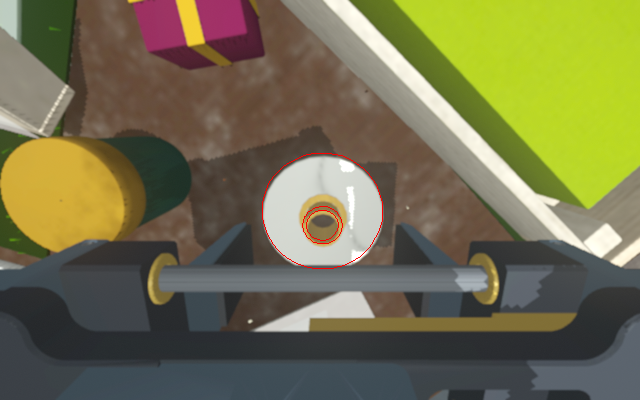

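The tier disc is centred at about (322,210) and the hub at (323,224), within 2 mm of the jaw centre. I'll descend and grip.

Request:
carry_out:
  motion:
    - [0,0,0,0.1,0,1,0]
    - [0,0,0,0,0,1,0]
    - [0,0,0,0,0,0.7,0]
    - [0,0,0,0,0,0,255]
    - [0,0,0,0,0,0,255]
    - [0,0,0,0,0,0,255]
    - [0,0,0,0,0,0,255]
    - [0,0,0,0,0,0,255]
    - [0,0,0,0,0,0,255]
    - [0,0,0,0,0,0,255]

```text
clock: 5.25
tool_pos: [0.5766, -0.2923, 0.0281]
tcp_rot: [0.0, 0.928, -0.374, 0.0]
ft_force: [0.6, 0.1, -0.5]
grip_width: 0.0382
finger_force: 0.0
```

Request:
carry_out:
  motion:
    - [0,0,0,0,0,0,255]
    - [0,0,0,0,0,0,255]
    - [0,0,0,0,0,0,255]
    - [0,0,0,0,0,0,255]
    - [0,0,0,0,0,-0.25,255]
    - [0,0,0,0,0,-0.25,255]
    - [0,0,0,0,0,0,255]

```text
clock: 5.95
tool_pos: [0.5769, -0.2925, 0.0387]
tcp_rot: [0.0, 0.928, -0.374, 0.0]
ft_force: [-0.4, -0.5, -2.2]
grip_width: 0.0292
finger_force: 30.0
```

Run:
```python
from h import *
for i in range(4):
    o=manip.get_obs();print(np.round(o['tool_pos'],4),np.round(o['ft_force'],2),o['grip_width'],o['finger_force'],o['joint_pos'][5]);
    if i<3: im=manip.snapshot('wrist')
cv2.imwrite('pics/w3.png',im[:,:,::-1])
```

```text
[ 0.5769 -0.2925  0.0387] [-0.35 -0.49 -2.22] 0.02922919454964324 29.99946730211377 1.8317502863079274
[ 0.5768 -0.2924  0.0384] [-0.83 -0.44 -3.  ] 0.02941848021634752 29.99951781705022 1.8317810788036593
[ 0.5766 -0.2923  0.0382] [ 0.43 -0.4  -2.48] 0.02958827432505234 29.999505132436752 1.8317678376160207
[ 0.5765 -0.2923  0.038 ] [-0.12 -0.13 -2.88] 0.02904817345488744 29.999417681246996 1.8317418419553408
```

View pics/w3.png

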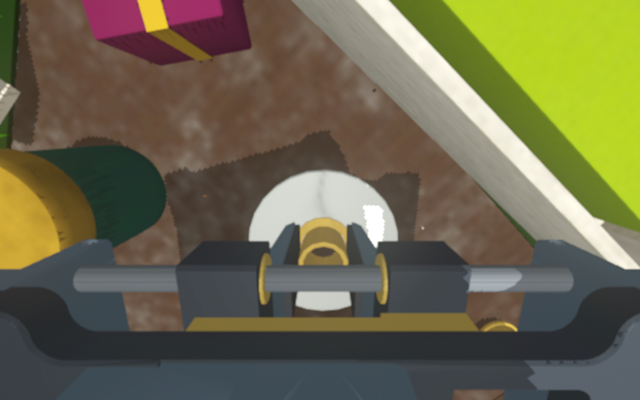

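The tier is gripped at (323,240), level, with about 0.25 kg on the wrist. I'll lift it and turn back.

Request:
carry_out:
  motion:
    - [0,0,0,0,0,-1,255]
    - [0,0,0,0,0,-1,255]
    - [0,0,0,0,0,-1,255]
    - [0,0,0,0,0,-1,255]
    - [0,0,0,0,0,-1,255]
    - [0,0,0,0,0,-1,255]
    - [0,0,0,0,0,-1,255]
    - [0,0,0,0,0,-1,255]
    - [0,0,0,0,0,-0.5,255]

```text
clock: 7.0
tool_pos: [0.577, -0.2925, 0.2095]
tcp_rot: [0.0, 0.928, -0.374, 0.001]
ft_force: [0.5, 1.2, -1.8]
grip_width: 0.0292
finger_force: 30.0
```

Request:
carry_out:
  motion:
    - [0,0,-1,0,0,0,255]
    - [0,0,-1,0,0,0,255]
    - [0,0,-1,0,0,0,255]
    - [0,0,-1,0,0,0,255]
    - [0,0,-1,0,0,0,255]
    - [0,0,-1,0,0,0,255]
    - [0,0,-1,0,0,0,255]
    - [0,0,-1,0,0,0,255]
    - [0,0,-1,0,0,0,255]
    - [0,0,-1,0,0,0,255]
    - [0,0,-1,0,0,0,255]
    - [0,0,-1,0,0,0,255]

```text
clock: 8.2
tool_pos: [0.5763, -0.2921, 0.2072]
tcp_rot: [-0.0, 0.976, 0.217, -0.0]
ft_force: [0.8, 0.1, -2.1]
grip_width: 0.0295
finger_force: 30.0
```

Request:
carry_out:
  motion:
    - [0,0,0,0.17,-0.976,0,255]
    - [0,0,0,0.17,-0.976,0,255]
    - [0,0,0,0.17,-0.976,0,255]
    - [0,0,0,0.17,-0.976,0,255]
    - [0,0,0,0.17,-0.976,0,255]
    - [0,0,0,0.17,-0.976,0,255]
    - [0,0,0,0.17,-0.976,0,255]
    - [0,0,0,0.17,-0.976,0,255]
    - [0,0,0,0.17,-0.976,0,255]
    - [0,0,0,0.17,-0.976,0,255]
    - [0,0,0,0.17,-0.976,0,255]
    - [0,0,0,0.17,-0.976,0,255]

```text
clock: 9.4
tool_pos: [0.5146, -0.0611, 0.208]
tcp_rot: [0.0, 0.977, 0.215, 0.0]
ft_force: [-0.3, 0.0, -2.2]
grip_width: 0.0292
finger_force: 30.0
```

Request:
carry_out:
  motion:
    - [0,0,0,0.17,-0.976,0,255]
    - [0,0,0,0.17,-0.976,0,255]
    - [0,0,0,0.17,-0.976,0,255]
    - [0,0,0,0.17,-0.976,0,255]
    - [0,0,0,0.17,-0.976,0,255]
    - [0,0,0,0.17,-0.976,0,255]
    - [0,0,0,0.17,-0.976,0,255]
    - [0,0,0,0.17,-0.976,0,255]
    - [0,0,0,0.17,-0.976,0,255]
    - [0,0,0,0.17,-0.976,0,255]
    - [0,0,0,0,0,0,255]

```text
clock: 10.5
tool_pos: [0.4629, 0.1308, 0.208]
tcp_rot: [-0.0, 0.976, 0.216, 0.0]
ft_force: [-0.1, -0.3, -1.1]
grip_width: 0.0289
finger_force: 30.0
```

Run:
```python
from h import *
o=manip.get_obs();w=manip.snapshot('wrist')[:,:,::-1].copy();s=manip.snapshot('scene')[:,:,::-1].copy();t=manip.snapshot('top')[:,:,::-1].copy()
for n,i in(('w4',w),('s4',s),('t4',t)):cv2.imwrite(f'pics/{n}.png',i)
print(np.round(o['tool_pos'],4),o['tcp_rot'],np.round(o['ft_force'],2),o['finger_force'])
def draw(im,C):
    for q,rad,z in(((.4385,.2247),.075,.012),((.4385,.2247),.0062,.135),(o['tool_pos'],.052,o['tool_pos'][2]-.0185)):
        cv2.polylines(im,[np.int32(proj(C,ring(q,rad,z))*16)],True,(0,0,255),1,shift=4)
draw(s,cam('scene'));draw(w,cam('wrist',o));draw(t,cam('top'))
u,v=proj(cam('scene'),[.4385,.2247,.12])[0].astype(int);s=s[v-75:v+75,u-100:u+100]
u,v=proj(cam('top'),[.4385,.2247,.12])[0].astype(int);t=t[v-75:v+75,u-100:u+100]
W=cv2.resize(w,(480,300));a=cv2.resize(np.hstack([s,t]),(800,300),interpolation=2);b=np.zeros((300,800,3),np.uint8);b[:,:480]=W
cv2.imwrite('pics/v4.png',np.vstack([a,b]))
```

```text
[0.4629 0.1308 0.208 ] [-1.12617319e-04  9.76388095e-01  2.16023765e-01  8.89464553e-05] [-0.14 -0.26 -1.12] 29.999778466299176
```

View pics/v4.png

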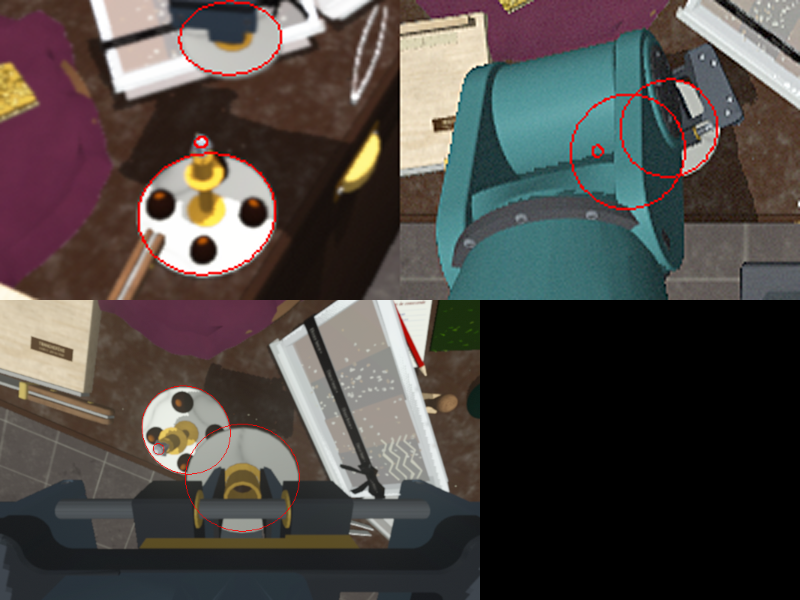

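The scene and wrist views both agree with the estimated plate position. The held tier is almost centred on the TCP. Next I fit both numerically.

```bash
cat >> h.py <<'E'
def fitarc(im,C,c,rad,z,a0,a1,d=.003,s=.006):
    g=cv2.GaussianBlur(im,(0,0),.7).min(2).astype(np.float32);a=np.linspace(a0,a1,150)
    def f(q):
        v=[]
        for r in(rad-d,rad+d):
            x=proj(C,np.c_[q[0]+r*np.cos(a),q[1]+r*np.sin(a),0*a+z]).astype(np.float32);v.append(cv2.remap(g,x[:,0],x[:,1],1)[:,0])
        return -np.clip(v[0]-v[1],-80,200).mean()
    b=min((f((c[0]+i,c[1]+j)),c[0]+i,c[1]+j) for i in np.arange(-s,s,.001) for j in np.arange(-s,s,.001))[1:]
    r=minimize(f,b,method='Nelder-Mead',options=dict(initial_simplex=[b,(b[0]+.001,b[1]),(b[0],b[1]+.001)]));return r.x.round(4),round(r.fun,1)
E
python3 - <<'E'
from h import *
o=manip.get_obs();W=cam('wrist',o);S=cam('scene');w=cv2.imread('pics/w4.png');s=cv2.imread('pics/s4.png');p=np.array(o['tool_pos']);print(p.round(4))
yx=np.arctan2(*R.from_quat(o['tcp_rot'],scalar_first=True).as_matrix()[1::-1,0])
for d in(.003,.004):
  for z in(.016,.0185):
    print('tier-tcp wrist',fitarc(w,W,p[:2],.052,p[2]-z,yx-1.3,yx+1.3,d)[0]-p[:2], 'scene',fitarc(s,S,p[:2],.052,p[2]-z,.3,2.9,d)[0]-p[:2])
  print('stand',fitarc(w,W,(.4385,.2247),.075,.012,-0.2,3.9,d),fitarc(s,S,(.4385,.2247),.075,.012,0,6.28,d))
E
```

```text
[0.4637 0.129  0.208 ]
tier-tcp wrist [-0.00299391 -0.002462  ] scene [-0.00909391  0.002138  ]
tier-tcp wrist [-0.00329391 -0.002962  ] scene [-0.00789391  0.000338  ]
stand (array([0.438 , 0.2217]), np.float64(-135.7)) (array([0.4373, 0.2266]), np.float64(-118.1))
tier-tcp wrist [-0.00309391 -0.003662  ] scene [-0.00929391  0.001938  ]
tier-tcp wrist [-0.00329391 -0.004062  ] scene [-8.19390873e-03  3.80046225e-05]
stand (array([0.4378, 0.2223]), np.float64(-140.1)) (array([0.4373, 0.2265]), np.float64(-135.9))
```

Request:
carry_out:
  motion:
    - [0,0,0,0.2,-0.97,0,255]
    - [0,0,0,0.2,-0.97,0,255]
    - [0,0,0,0.2,-0.97,0,255]
    - [0,0,0,0.2,-0.97,0,255]
    - [0,0,0,0.2,-0.97,0,255]
    - [0,0,0,0,0,0,255]
    - [0,0,0,0,0,0,255]
    - [0,0,0,0,0,0,255]
    - [0,0,0,0,0,0,255]
    - [0,0,0,0,0,0,255]

```text
clock: 11.65
tool_pos: [0.4414, 0.2248, 0.208]
tcp_rot: [0.0, 0.977, 0.215, 0.0]
ft_force: [0.4, -0.8, -1.6]
grip_width: 0.0292
finger_force: 30.0
```

```bash
cat > look.py <<'E'
from h import *
import sys
n,dz=sys.argv[1],float(sys.argv[2])
o=manip.get_obs();w=manip.snapshot('wrist')[:,:,::-1].copy();s=manip.snapshot('scene')[:,:,::-1].copy();o2=manip.get_obs()
cv2.imwrite(f'pics/w{n}.png',w);cv2.imwrite(f'pics/s{n}.png',s)
p=np.array(o['tool_pos']);print(p.round(4),np.round(o2['tool_pos'],4),np.round(o['ft_force'],2))
q=(.438,.2245)
def draw(im,C):
    for c,rad,z in((q,.075,.012),(q,.0062,.135),(p,.052,p[2]-dz),(q,.02,.082)):
        cv2.polylines(im,[np.int32(proj(C,ring(c,rad,z))*16)],True,(0,0,255),1,shift=4)
W=cam('wrist',o);yx=np.arctan2(*R.from_quat(o['tcp_rot'],scalar_first=True).as_matrix()[1::-1,0])
print('tier-tcp',fitarc(w,W,p[:2],.052,p[2]-dz,yx-1.3,yx+1.3)[0]-p[:2])
draw(s,cam('scene'));draw(w,W)
u,v=proj(cam('scene'),[*q,.12])[0].astype(int);a=s[v-75:v+75,u-100:u+100];b=w[80:330,160:480]
cv2.imwrite(f'pics/v{n}.png',np.hstack([cv2.resize(a,(400,300),interpolation=2),cv2.resize(b,(400,312),interpolation=2)[:300]]))
E
python3 look.py 5 .0185
```

```text
[0.4414 0.2248 0.208 ] [0.4414 0.2249 0.208 ] [ 0.39 -0.76 -1.59]
tier-tcp [-0.00204999 -0.00085266]
```

View pics/v5.png

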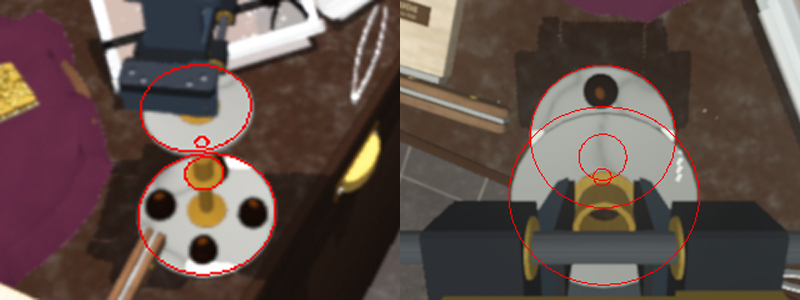

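Run:
```python
from h import *
o=manip.get_obs();W=cam('wrist',o);w=cv2.imread('pics/w5.png');s=cv2.imread('pics/s5.png');S=cam('scene');p=np.array(o['tool_pos'])[:2]
for d in(.003,.004):
  print('stand w',fitarc(w,W,(.438,.2245),.075,.012,-.4,1.3,d),'s',fitarc(s,S,(.438,.2245),.075,.012,-3.1,1,d),fitarc(s,S,(.438,.2245),.075,.012,0,6.28,d))
  for dz in(.0165,.0185): print('tier w',fitarc(w,W,p,.052,p0:=o['tool_pos'][2]-dz,-1,1.8,d)[0]-p,'s',fitarc(s,S,p,.052,p0,.2,3.3,d)[0]-p)
```

```text
stand w (array([0.4364, 0.2248]), np.float64(-112.7)) s (array([0.4377, 0.226 ]), np.float64(-89.6)) (array([0.4374, 0.2264]), np.float64(-97.5))
tier w [-0.00181082 -0.00074422] s [-0.00501082  0.00245578]
tier w [-0.00191082 -0.00084422] s [-0.00421082  0.00135578]
stand w (array([0.4363, 0.225 ]), np.float64(-117.4)) s (array([0.4377, 0.226 ]), np.float64(-104.1)) (array([0.4373, 0.2264]), np.float64(-113.5))
tier w [-0.00111082 -0.00024422] s [-0.00501082  0.00245578]
tier w [-0.00121082 -0.00054422] s [-0.00421082  0.00135578]
```

Request:
carry_out:
  motion:
    - [0,0,0,-0.06,-0.04,0.5,255]
    - [0,0,0,0,0,0.5,255]
    - [0,0,0,0,0,0.5,255]
    - [0,0,0,0,0,0.5,255]
    - [0,0,0,0,0,0.3,255]
    - [0,0,0,0,0,0.2,255]
    - [0,0,0,0,0,0,255]
    - [0,0,0,0,0,0,255]

```text
clock: 12.55
tool_pos: [0.44, 0.2256, 0.1581]
tcp_rot: [-0.0, 0.977, 0.215, 0.0]
ft_force: [0.7, 0.2, -3.2]
grip_width: 0.0293
finger_force: 30.0
```

Request:
carry_out:
  motion:
    - [0,0,0,0,0,0.15,255]
    - [0,0,0,0,0,0.15,255]
    - [0,0,0,0,0,0.15,255]
    - [0,0,0,0,0,0.15,255]
    - [0,0,0,0,0,0,255]

```text
clock: 13.05
tool_pos: [0.4396, 0.2254, 0.1455]
tcp_rot: [0.0, 0.977, 0.215, -0.0]
ft_force: [0.5, 0.7, -2.7]
grip_width: 0.0292
finger_force: 30.0
```

Request:
carry_out:
  motion:
    - [0,0,0,0,0,0.15,255]
    - [0,0,0,0,0,0.15,255]
    - [0,0,0,0,0,0.1,255]
    - [0,0,0,0,0,0,255]

```text
clock: 13.45
tool_pos: [0.4397, 0.2254, 0.1376]
tcp_rot: [0.0, 0.977, 0.215, -0.0]
ft_force: [-0.4, 0.8, -3.2]
grip_width: 0.0293
finger_force: 30.0
```

Request:
carry_out:
  motion:
    - [0,0,0,0,0,0.15,255]
    - [0,0,0,0,0,0.15,255]
    - [0,0,0,0,0,0.1,255]
    - [0,0,0,0,0,0,255]

```text
clock: 13.85
tool_pos: [0.4397, 0.2254, 0.1296]
tcp_rot: [0.0, 0.977, 0.215, -0.0]
ft_force: [0.0, -0.7, -2.7]
grip_width: 0.0295
finger_force: 30.0
```

Request:
carry_out:
  motion:
    - [0,0,0,0,0,0.2,255]
    - [0,0,0,0,0,0.2,255]
    - [0,0,0,0,0,0.2,255]
    - [0,0,0,0,0,0.2,255]
    - [0,0,0,0,0,0,255]

```text
clock: 14.35
tool_pos: [0.4395, 0.2253, 0.1133]
tcp_rot: [0.0, 0.977, 0.215, -0.001]
ft_force: [0.4, 0.6, -2.9]
grip_width: 0.0293
finger_force: 30.0
```

Request:
carry_out:
  motion:
    - [0,0,0,0,0,0.1,255]
    - [0,0,0,0,0,0.1,255]
    - [0,0,0,0,0,0,255]

```text
clock: 14.65
tool_pos: [0.44, 0.2255, 0.11]
tcp_rot: [-0.0, 0.977, 0.215, 0.0]
ft_force: [0.0, -0.3, -1.8]
grip_width: 0.0292
finger_force: 30.0
```

Request:
carry_out:
  motion:
    - [0,0,0,0,0,0.06,255]
    - [0,0,0,0,0,0,255]
    - [0,0,0,0,0,0,255]

```text
clock: 14.95
tool_pos: [0.4401, 0.2256, 0.1098]
tcp_rot: [0.0, 0.977, 0.215, 0.0]
ft_force: [-7.4, -2.8, 21.4]
grip_width: 0.029
finger_force: 30.0
```

Contact came at the expected height, so the tier is on the collar. I'll ease off, open and rise.

Request:
carry_out:
  motion:
    - [0,0,0,0,0,-0.05,255]
    - [0,0,0,0,0,0,0]
    - [0,0,0,0,0,0,0]
    - [0,0,0,0,0,0,0]
    - [0,0,0,0,0,0,0]
    - [0,0,0,0,0,0,0]
    - [0,0,0,0,0,0,0]
    - [0,0,0,0,0,-0.3,0]
    - [0,0,0,0,0,-1,0]
    - [0,0,0,0,0,-1,0]
    - [0,0,0,0,0,-1,0]
    - [0,0,0,0,0,-1,0]

```text
clock: 16.15
tool_pos: [0.4398, 0.2254, 0.197]
tcp_rot: [-0.0, 0.977, 0.215, 0.0]
ft_force: [-0.2, 0.3, 0.3]
grip_width: 0.0909
finger_force: 0.0
```

Request:
carry_out:
  motion:
    - [0,0,0,0,0,-1,0]
    - [0,0,0,0,0,-1,0]
    - [0,0,0,0,0,-1,0]
    - [0,0,0,0,0,0,0]
    - [0,0,0,0,0,0,0]
    - [0,0,0,0,0,0,0]

```text
clock: 16.75
tool_pos: [0.4394, 0.2252, 0.2549]
tcp_rot: [0.0, 0.977, 0.215, -0.001]
ft_force: [0.3, 0.0, 0.3]
grip_width: 0.0913
finger_force: 0.0
```

Run:
```python
from h import *
o=manip.get_obs();w=manip.snapshot('wrist')[:,:,::-1].copy();s=manip.snapshot('scene')[:,:,::-1].copy()
cv2.imwrite('pics/w6.png',w);cv2.imwrite('pics/s6.png',s);W=cam('wrist',o);S=cam('scene');print(np.round(o['tool_pos'],4),np.round(o['ft_force'],2),o['grip_width'])
c=(.4385,.2247)
for z in(.086,.090,.094): print(z,'w',fitarc(w,W,c,.052,z,-1.5,2.3),'s',fitarc(s,S,c,.052,z,0,6.28))
q=fitarc(w,W,c,.052,.09,-1.5,2.3)[0]
for im,C in((w,W),(s,S)):
    for r,z in((.052,.09),(.015,.12),(.0062,.135)): cv2.polylines(im,[np.int32(proj(C,ring(q,r,z))*16)],True,(0,0,255),1,shift=4)
u,v=proj(S,[*c,.1])[0].astype(int);a=cv2.resize(s[v-60:v+60,u-80:u+80],(400,300),interpolation=2)
u,v=proj(W,[*c,.12])[0].astype(int);b=cv2.resize(w[v-90:v+90,u-120:u+120],(400,300),interpolation=2)
cv2.imwrite('pics/v6.png',np.hstack([a,b]))
```

```text
[0.4394 0.2252 0.2549] [0.34 0.02 0.27] 0.09125664648862485
0.086 w (array([0.4423, 0.2173]), np.float64(-39.7)) s (array([0.4398, 0.2228]), np.float64(-88.2))
0.09 w (array([0.4422, 0.2179]), np.float64(-38.7)) s (array([0.4381, 0.2251]), np.float64(-89.0))
0.094 w (array([0.4421, 0.2184]), np.float64(-37.9)) s (array([0.4362, 0.2273]), np.float64(-89.1))
```

View pics/v6.png

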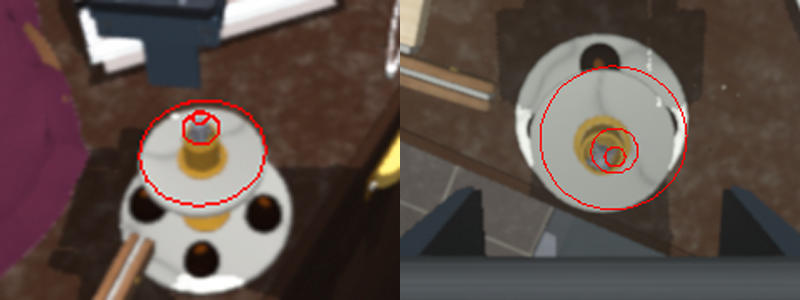

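The tier lies flat on the collar, with the stud at about (603,142) in the wrist crop and the fit at (.4383,.2249). Next I go to the finial, along an arc that stays within reach.

Request:
carry_out:
  motion:
    - [0,0,0,-0.25,0.967,0,0]
    - [0,0,0,-0.25,0.967,0,0]
    - [0,0,0,-0.25,0.967,0,0]
    - [0,0,0,-0.25,0.967,0,0]
    - [0,0,0,-0.25,0.967,0,0]
    - [0,0,0,-0.25,0.967,0,0]
    - [0,0,0,-0.25,0.967,0,0]
    - [0,0,0,-0.25,0.967,0,0]
    - [0,0,0,-0.25,0.967,0,0]
    - [0,0,0,-0.25,0.967,0,0]
    - [0,0,0,-0.25,0.967,0,0]
    - [0,0,0,-0.25,0.967,0,0]

```text
clock: 18.05
tool_pos: [0.4828, -0.0111, 0.2551]
tcp_rot: [-0.0, 0.977, 0.215, -0.001]
ft_force: [0.8, -0.6, -0.5]
grip_width: 0.0913
finger_force: 0.0
```

Request:
carry_out:
  motion:
    - [0,0,0,-0.25,0.967,0,0]
    - [0,0,0,-0.25,0.967,0,0]
    - [0,0,0,-0.67,0.79,0,0]
    - [0,0,0,-0.67,0.79,0,0]
    - [0,0,0,-0.67,0.79,0,0]
    - [0,0,0,-0.67,0.79,0,0]
    - [0,0,0,-0.67,0.79,0,0]
    - [0,0,0,-0.67,0.79,0,0]
    - [0,0,0,-0.67,0.79,0,0]
    - [0,0,0,-0.67,0.79,0,0]
    - [0,0,0,-0.67,0.79,0,0]
    - [0,0,0,-0.67,0.79,0,0]

```text
clock: 19.25
tool_pos: [0.4344, -0.25, 0.255]
tcp_rot: [-0.0, 0.977, 0.215, -0.0]
ft_force: [-0.3, 0.3, 0.4]
grip_width: 0.0911
finger_force: 0.0
```

Request:
carry_out:
  motion:
    - [0,0,0,-0.67,0.79,0,0]
    - [0,0,0,-0.67,0.79,0,0]
    - [0,0,0,-0.67,0.79,0,0]
    - [0,0,0,-0.67,0.79,0,0]
    - [0,0,0,0,0,1,0]
    - [0,0,0,0,0,1,0]
    - [0,0,0,0,0,1,0]
    - [0,0,0,0,0,0,0]
    - [0,0,0,0,0,0,0]
    - [0,0,0,0,0,0,0]
    - [0,0,0,0,0,0,0]

```text
clock: 20.35
tool_pos: [0.4133, -0.3295, 0.1967]
tcp_rot: [0.001, 0.977, 0.215, 0.0]
ft_force: [0.1, -0.3, -0.1]
grip_width: 0.091
finger_force: 0.0
```

Run:
```python
from h import *
o=manip.get_obs();w=manip.snapshot('wrist')[:,:,::-1].copy();cv2.imwrite('pics/w7.png',w)
W=cam('wrist',o);T=cam('top');q=ray(T,(441.2,244),.061);print(np.round(o['tool_pos'],4),np.round(o['ft_force'],2),q.round(4))
h=cv2.cvtColor(w,cv2.COLOR_BGR2HSV);u,v=proj(W,q)[0];print(u,v)
cv2.polylines(w,[np.int32(proj(W,ring(q,.017,.059))*16)],True,(0,0,255),1,shift=4)
cv2.polylines(w,[np.int32(proj(W,ring(q,.0165,.0))*16)],True,(0,0,255),1,shift=4)
cv2.imwrite('pics/v7.png',w)
```

```text
[ 0.4133 -0.3295  0.1967] [ 0.1  -0.34 -0.15] [ 0.4111 -0.3334  0.061 ]
325.09289967849406 204.08351608115757
```

View pics/v7.png

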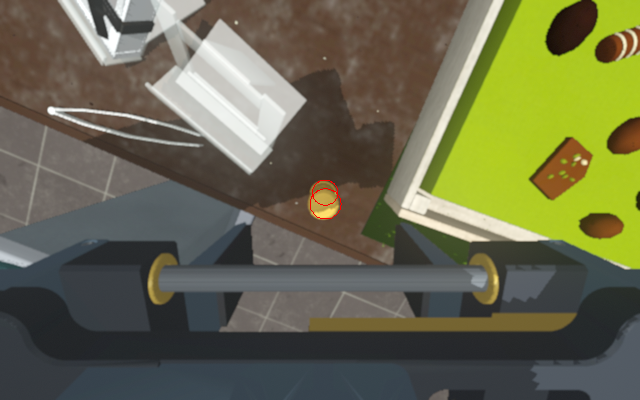

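The finial is at about (324,200), close to the prediction. The tray corner at (400,205) is about 75 mm to the side, so I'll partly close the jaws first.

Run:
```python
from h import *
o=manip.get_obs();w=cv2.imread('pics/w7.png');W=cam('wrist',o)
h=cv2.cvtColor(w,cv2.COLOR_BGR2HSV)[160:240,280:370]
m=((h[...,0]>12)&(h[...,0]<35)&(h[...,1]>110)&(h[...,2]>100)).astype(np.uint8)
n,l,s,c=cv2.connectedComponentsWithStats(m);i=1+s[1:,4].argmax();print(s[i],c[i]+[280,160])
M=(l==i)
def model(q):
    z=np.zeros(w.shape[:2],np.uint8)
    for r,a,b in((.017,.037,.059),(.0155,.0,.027)):
        P=np.vstack([proj(W,ring(q,r,a)),proj(W,ring(q,r,b))]).astype(np.float32)
        cv2.fillConvexPoly(z,np.int32(cv2.convexHull(P)*16),1,shift=4)
    return z[160:240,280:370]>0
best=max(((M&k).sum()/(M|k).sum(),x,y) for x in np.arange(.403,.421,.0005) for y in np.arange(-.341,-.323,.0005) for k in[model((x,y))]);print(best,plan(o,(best[1],best[2],.040)).round(2))
print('corner',[ray(W,(410,205),z).round(3) for z in(.03,.05,.07)])
```

```text
[  27   21   33   40 1049] [322.90371783 200.72831268]
(np.float64(0.9257142857142857), np.float64(0.40900000000000003), np.float64(-0.3315)) [-0.24 -0.01  7.83]
corner [array([ 0.446, -0.43 ,  0.03 ]), array([ 0.448, -0.422,  0.05 ]), array([ 0.45 , -0.414,  0.07 ])]
```

Request:
carry_out:
  motion:
    - [0,0,0,-0.23,0.02,1,80]
    - [0,0,0,0,0,1,80]
    - [0,0,0,0,0,1,80]
    - [0,0,0,0,0,0.5,80]
    - [0,0,0,0,0,0.5,80]
    - [0,0,0,0,0,0,80]
    - [0,0,0,0,0,0,80]
    - [0,0,0,0,0,0,80]
    - [0,0,0,0,0,0,80]

```text
clock: 21.3
tool_pos: [0.4092, -0.3317, 0.1164]
tcp_rot: [0.0, 0.977, 0.215, 0.0]
ft_force: [-0.1, 0.6, -0.5]
grip_width: 0.0627
finger_force: 0.0
```

Run:
```python
from h import *
o=manip.get_obs();w=manip.snapshot('wrist')[:,:,::-1].copy();cv2.imwrite('pics/w8.png',w);W=cam('wrist',o)
print(np.round(o['tool_pos'],4),o['grip_width'],np.round(o['ft_force'],2))
h=cv2.cvtColor(w,cv2.COLOR_BGR2HSV)
m=((h[...,0]>12)&(h[...,0]<35)&(h[...,1]>110)&(h[...,2]>100)).astype(np.uint8);m[:, :270]=0;m[:,380:]=0;m[245:]=0
def model(q):
    z=np.zeros(w.shape[:2],np.uint8)
    for r,a,b in((.017,.037,.059),(.0155,.0,.027)):
        P=np.vstack([proj(W,ring(q,r,a)),proj(W,ring(q,r,b))]).astype(np.float32)
        cv2.fillConvexPoly(z,np.int32(cv2.convexHull(P)*16),1,shift=4)
    z[245:]=0;return z>0
M=m>0;best=max(((M&k).sum()/(M|k).sum(),x,y) for x in np.arange(.403,.418,.0005) for y in np.arange(-.339,-.324,.0005) for k in[model((x,y))]);print(best,plan(o,(best[1],best[2],.038)).round(2))
```

```text
[ 0.4092 -0.3317  0.1164] 0.06272720608688225 [-0.1   0.55 -0.46]
(np.float64(0.964245810055866), np.float64(0.41000000000000003), np.float64(-0.331)) [ 0.05 -0.02  3.92]
```

Request:
carry_out:
  motion:
    - [0,0,0,0.05,0,1,80]
    - [0,0,0,0,0,1,80]
    - [0,0,0,0,0,1,80]
    - [0,0,0,0,0,0.9,80]
    - [0,0,0,0,0,0,80]
    - [0,0,0,0,0,0,80]
    - [0,0,0,0,0,0,255]
    - [0,0,0,0,0,0,255]
    - [0,0,0,0,0,0,255]
    - [0,0,0,0,0,0,255]
    - [0,0,0,0,0,0,255]
    - [0,0,0,0,0,0,255]

```text
clock: 22.55
tool_pos: [0.41, -0.3312, 0.0381]
tcp_rot: [0.0, 0.977, 0.215, 0.0]
ft_force: [-1.7, 1.1, 6.4]
grip_width: 0.0334
finger_force: 30.0
```

Request:
carry_out:
  motion:
    - [0,0,0,0,0,0,255]
    - [0,0,0,0,0,0,255]
    - [0,0,0,0,0,0,255]

```text
clock: 22.85
tool_pos: [0.41, -0.3312, 0.0381]
tcp_rot: [0.0, 0.977, 0.215, 0.0]
ft_force: [-0.1, 0.4, 7.0]
grip_width: 0.0332
finger_force: 30.0
```

Request:
carry_out:
  motion:
    - [0,0,0,0,0,-0.5,255]
    - [0,0,0,0,0,-1,255]
    - [0,0,0,0,0,-1,255]
    - [0,0,0,0,0,-1,255]
    - [0,0,0,0,0,-1,255]
    - [0,0,0,0,0,-1,255]
    - [0,0,0,0,0,-1,255]
    - [0,0,0,0,0,-1,255]
    - [0,0,0,0,0,-1,255]
    - [0,0,0,0,0,-1,255]
    - [0,0,0,0,0,0,255]

```text
clock: 23.95
tool_pos: [0.4107, -0.3318, 0.2306]
tcp_rot: [0.002, 0.977, 0.215, 0.001]
ft_force: [0.4, -0.3, -2.0]
grip_width: 0.0335
finger_force: 30.0
```

Request:
carry_out:
  motion:
    - [0,0,0,0.68,-0.79,0,255]
    - [0,0,0,0.68,-0.79,0,255]
    - [0,0,0,0.68,-0.79,0,255]
    - [0,0,0,0.68,-0.79,0,255]
    - [0,0,0,0.68,-0.79,0,255]
    - [0,0,0,0.68,-0.79,0,255]
    - [0,0,0,0.68,-0.79,0,255]
    - [0,0,0,0.68,-0.79,0,255]
    - [0,0,0,0.68,-0.79,0,255]
    - [0,0,0,0.68,-0.79,0,255]
    - [0,0,0,0.68,-0.79,0,255]
    - [0,0,0,0.68,-0.79,0,255]

```text
clock: 25.15
tool_pos: [0.4778, -0.0895, 0.227]
tcp_rot: [-0.0, 0.977, 0.215, -0.0]
ft_force: [0.8, -0.4, -1.2]
grip_width: 0.0335
finger_force: 30.0
```

Request:
carry_out:
  motion:
    - [0,0,0,0.68,-0.79,0,255]
    - [0,0,0,0.68,-0.79,0,255]
    - [0,0,0,0.245,-0.968,0,255]
    - [0,0,0,0.245,-0.968,0,255]
    - [0,0,0,0.245,-0.968,0,255]
    - [0,0,0,0.245,-0.968,0,255]
    - [0,0,0,0.245,-0.968,0,255]
    - [0,0,0,0.245,-0.968,0,255]
    - [0,0,0,0.245,-0.968,0,255]
    - [0,0,0,0.245,-0.968,0,255]
    - [0,0,0,0.245,-0.968,0,255]
    - [0,0,0,0.245,-0.968,0,255]

```text
clock: 26.35
tool_pos: [0.4519, 0.1466, 0.227]
tcp_rot: [0.0, 0.977, 0.215, -0.0]
ft_force: [0.3, 0.1, -1.8]
grip_width: 0.0333
finger_force: 30.0
```

Request:
carry_out:
  motion:
    - [0,0,0,0.245,-0.968,0,255]
    - [0,0,0,0.245,-0.968,0,255]
    - [0,0,0,0.245,-0.968,0,255]
    - [0,0,0,0.245,-0.968,0,255]
    - [0,0,0,0,0,0,255]
    - [0,0,0,0,0,0,255]
    - [0,0,0,0,0,0,255]
    - [0,0,0,0,0,0,255]
    - [0,0,0,0,0,0,255]

```text
clock: 27.25
tool_pos: [0.438, 0.2239, 0.2277]
tcp_rot: [0.0, 0.977, 0.215, 0.0]
ft_force: [-0.0, -0.6, 0.0]
grip_width: 0.0333
finger_force: 30.0
```

Run:
```python
from h import *
o=manip.get_obs();s=manip.snapshot('scene')[:,:,::-1].copy();w=manip.snapshot('wrist')[:,:,::-1].copy();cv2.imwrite('pics/s9.png',s);S=cam('scene');W=cam('wrist',o);p=np.array(o['tool_pos']);print(p.round(4))
q=(.4383,.2249);zb=p[2]-.0381
print('tier s',fitarc(s,S,q,.052,.09,0,6.28))
for im,C in((s,S),(w,W)):
  for c,r,z in((p,.0165,zb),(p,.0155,zb+.026),(q,.0062,.135),(q,.052,.09)): cv2.polylines(im,[np.int32(proj(C,ring(c,r,z))*16)],True,(0,0,255),1,shift=4)
u,v=proj(S,[*q,.14])[0].astype(int);a=cv2.resize(s[v-45:v+45,u-60:u+60],(400,300),interpolation=2)
cv2.imwrite('pics/v9.png',np.hstack([a,cv2.resize(w[130:280,220:420],(400,300),interpolation=2)]))
```

```text
[0.438  0.2239 0.2277]
tier s (array([0.438, 0.225]), np.float64(-88.7))
```

View pics/v9.png

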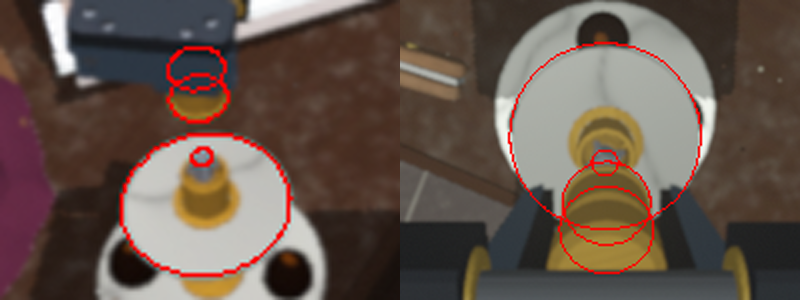

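The finial hangs directly over the stud in both views, so I descend.

Request:
carry_out:
  motion:
    - [0,0,0,0.03,-0.04,0.5,255]
    - [0,0,0,0,0,0.5,255]
    - [0,0,0,0,0,0.5,255]
    - [0,0,0,0,0,0.3,255]
    - [0,0,0,0,0,0.3,255]
    - [0,0,0,0,0,0,255]
    - [0,0,0,0,0,0,255]

```text
clock: 28.05
tool_pos: [0.4382, 0.2254, 0.1857]
tcp_rot: [0.0, 0.977, 0.215, -0.0]
ft_force: [-0.7, -1.0, -1.3]
grip_width: 0.0333
finger_force: 30.0
```

Request:
carry_out:
  motion:
    - [0,0,0,0,0,0.15,255]
    - [0,0,0,0,0,0.15,255]
    - [0,0,0,0,0,0.15,255]
    - [0,0,0,0,0,0,255]

```text
clock: 28.45
tool_pos: [0.4379, 0.2253, 0.1763]
tcp_rot: [0.0, 0.977, 0.215, -0.0]
ft_force: [-0.7, -0.3, -0.5]
grip_width: 0.0332
finger_force: 30.0
```

Request:
carry_out:
  motion:
    - [0,0,0,0,0,0.1,255]
    - [0,0,0,0,0,0.1,255]
    - [0,0,0,0,0,0.1,255]
    - [0,0,0,0,0,0,255]

```text
clock: 28.85
tool_pos: [0.438, 0.2254, 0.1705]
tcp_rot: [0.0, 0.977, 0.215, -0.0]
ft_force: [0.1, -0.2, -0.7]
grip_width: 0.0336
finger_force: 30.0
```

Request:
carry_out:
  motion:
    - [0,0,0,0,0,0.05,255]
    - [0,0,0,0,0,0.05,255]
    - [0,0,0,0,0,0,255]

```text
clock: 29.15
tool_pos: [0.4381, 0.2254, 0.1687]
tcp_rot: [0.0, 0.977, 0.215, -0.0]
ft_force: [0.5, -0.5, -0.5]
grip_width: 0.0335
finger_force: 30.0
```

Request:
carry_out:
  motion:
    - [0,0,0,0,0,0.05,255]
    - [0,0,0,0,0,0.05,255]
    - [0,0,0,0,0,0,255]

```text
clock: 29.45
tool_pos: [0.4382, 0.2254, 0.1668]
tcp_rot: [-0.0, 0.977, 0.215, 0.0]
ft_force: [0.3, -0.7, 1.0]
grip_width: 0.0334
finger_force: 30.0
```

Request:
carry_out:
  motion:
    - [0,0,0,0,0,0.05,255]
    - [0,0,0,0,0,0.05,255]
    - [0,0,0,0,0,0,255]

```text
clock: 29.75
tool_pos: [0.4383, 0.2255, 0.1648]
tcp_rot: [-0.0, 0.977, 0.215, 0.0]
ft_force: [0.7, -1.2, 3.5]
grip_width: 0.0335
finger_force: 30.0
```

Request:
carry_out:
  motion:
    - [0,0,0,0,0,0.05,255]
    - [0,0,0,0,0,0.05,255]
    - [0,0,0,0,0,0,255]

```text
clock: 30.05
tool_pos: [0.4379, 0.2253, 0.1625]
tcp_rot: [0.0, 0.977, 0.215, -0.0]
ft_force: [1.1, 0.7, -4.0]
grip_width: 0.0334
finger_force: 30.0
```

Request:
carry_out:
  motion:
    - [0,0,0,0,0,0.05,255]
    - [0,0,0,0,0,0.05,255]
    - [0,0,0,0,0,0,255]

```text
clock: 30.35
tool_pos: [0.4377, 0.2252, 0.1601]
tcp_rot: [0.0, 0.977, 0.215, -0.0]
ft_force: [0.4, 0.4, -5.3]
grip_width: 0.033
finger_force: 30.0
```

It clicked: the springs are now pulling the finial down. I'll go on gently to press it on the hub.

Request:
carry_out:
  motion:
    - [0,0,0,0,0,0.05,255]
    - [0,0,0,0,0,0,255]
    - [0,0,0,0,0,0,255]

```text
clock: 30.65
tool_pos: [0.4379, 0.2253, 0.1596]
tcp_rot: [0.0, 0.977, 0.215, -0.0]
ft_force: [0.0, 0.3, -2.7]
grip_width: 0.0334
finger_force: 30.0
```

Request:
carry_out:
  motion:
    - [0,0,0,0,0,0.05,255]
    - [0,0,0,0,0,0,255]
    - [0,0,0,0,0,0,255]

```text
clock: 30.95
tool_pos: [0.4382, 0.2255, 0.1588]
tcp_rot: [-0.0, 0.977, 0.215, 0.0]
ft_force: [-0.2, -0.2, -0.8]
grip_width: 0.0333
finger_force: 30.0
```

Request:
carry_out:
  motion:
    - [0,0,0,0,0,0.04,255]
    - [0,0,0,0,0,0,255]
    - [0,0,0,0,0,0,255]

```text
clock: 31.25
tool_pos: [0.4383, 0.2255, 0.1581]
tcp_rot: [-0.0, 0.977, 0.215, 0.0]
ft_force: [0.2, -0.3, 2.5]
grip_width: 0.0334
finger_force: 30.0
```

Request:
carry_out:
  motion:
    - [0,0,0,0,0,0.03,255]
    - [0,0,0,0,0,0,255]
    - [0,0,0,0,0,0,255]

```text
clock: 31.55
tool_pos: [0.4386, 0.2256, 0.158]
tcp_rot: [-0.0, 0.977, 0.215, 0.0]
ft_force: [-2.9, -1.0, 11.5]
grip_width: 0.0336
finger_force: 30.0
```

Request:
carry_out:
  motion:
    - [0,0,0,0,0,0.01,255]
    - [0,0,0,0,0,0,255]
    - [0,0,0,0,0,0,255]
    - [0,0,0,0,0,0,255]
    - [0,0,0,0,0,0,255]
    - [0,0,0,0,0,0,255]
    - [0,0,0,0,0,0,255]
    - [0,0,0,0,0,0,255]
    - [0,0,0,0,0,0,255]
    - [0,0,0,0,0,0,255]

```text
clock: 32.55
tool_pos: [0.4387, 0.2257, 0.158]
tcp_rot: [-0.0, 0.977, 0.215, 0.001]
ft_force: [-2.1, -1.5, 14.5]
grip_width: 0.0334
finger_force: 30.0
```

Run:
```python
from h import *
for i in range(5):
    o=manip.get_obs();print(o['clock'],np.round(o['tool_pos'],4),np.round(o['ft_force'],1));s=manip.snapshot('scene')
S=cam('scene');u,v=proj(S,[.438,.225,.12])[0].astype(int)
cv2.imwrite('pics/v10.png',cv2.resize(s[v-60:v+60,u-80:u+80,::-1],(480,360),interpolation=2))
```

```text
32.55 [0.4387 0.2257 0.158 ] [-2.1 -1.5 14.5]
32.6 [0.4387 0.2257 0.158 ] [-2.9 -1.1 14. ]
32.65 [0.4387 0.2257 0.158 ] [-3.  -1.1 14.5]
32.7 [0.4387 0.2257 0.158 ] [-2.4 -0.6 13.9]
32.75 [0.4387 0.2256 0.158 ] [-2.1 -1.3 13.8]
```

View pics/v10.png

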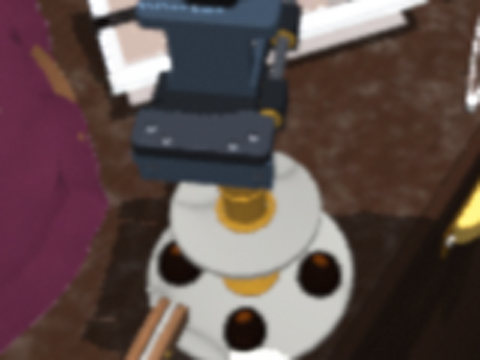

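The tier is flat at about (245,215) and the finial sits on the hub under the fingers. The push is steady at about 14 N, and the three chocolates in view are in place.

```bash
python3 -c "
from rig import manip
print(manip.sign_off())"
```

```text
the job is handed in; nothing more can be done
None
```

I set the tier flat on the collar, snapped the finial home on the hub, and handed the job in with the fingers still pressing it down at about 14 N; no verdict came back.

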